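Raise the pawl-locked shelf of a staging stand one rung and slide a coil module in beneath

TASK

The shelf of the ladder-backed staging stand sits too low for the open coil module waiting on the bench in front of it. Raise the shelf past the next rung until its gravity pawl has cleared it, then lower the shelf gently so that it rests locked one rung higher than before, with the two closed modules still lying on it. Then slide the coil module under the shelf, squarely and all the way to the back stop, and leave the spare coil module and the solder spool nearby where they are.

Things in the scene. Friction and masses are not known exactly. Their poses are not given: they have to be found in the camera images.
- stand: Grey staging stand, 204 mm wide, 333 mm tall. Origin: on the bench, on its middle line; x points into the stand from open front to back, y left of that, z up. The front faces mostly to the robot's right (world -y), yaw varies. Runners 16 mm high lie on the bench from x=-128 mm back, bare bench 164 mm wide between them. Posts at x=85, y=+-55 mm carry level rungs 10 mm thick, 50 mm apart.
- back_stop (a point): Middle of the flat front face of the stand's base block (204 mm wide, 30 mm high), the stop for the coil module, at stand x = 35 mm; 15 mm above the bench. Axes as the stand's.
- shelf (a joint): Height (m) of the sliding shelf over its start. Locked at 0 at the start (deck underside 54 mm over the bench); next rung locks it at 0.050, the one after at 0.100. The pawl touches the next rung from 0.030 and falls back above it once raised to 0.072; it meets the following rung at 0.080, clears it at 0.122. Top of travel 0.135. Weighs about 0.9 kg with its load; drops freely unless locked.
- shelf_edge (a point): Middle of the shelf's front edge, a round bead 12 mm thick, 170 mm long along the stand's y; the point is at its foremost face, at underside height (54 mm over the bench at the start). Axes as the stand's. The deck has no handle, reaches 112 mm back from here, is free of load on its first 5 mm and empty below. Guided by the posts, it can be lifted anywhere along the edge from beneath, tool tilted.
- shelf_deck (a point): Point on the upper face of the shelf's deck (10 mm above its underside), 51 mm behind the front edge. Axes as the stand's; moves with the shelf.
- pawl (a joint): Angle (rad) of the steel gravity pawl on the shelf's back plate, pivot 65 mm above the deck underside: dark counterweight in front, nose reaching 42 mm back between the posts. 0 = level, the nose able to rest on a rung; a rung pushes the nose down to about 0.85 as the shelf rises past, then it falls back to 0 by its weight. It cannot turn the other way.
- closed_a: Closed module with notched aluminium cover, 89 x 61 x 20 mm, 0.16 kg, loose on the shelf. Origin: centre of its underside, z up.
- closed_b: A second closed module of the same kind beside the first on the shelf. Origin: centre of its underside, z up.
- coil_tray (a point): Centre of the coil module's black tray (108 mm wide, 86 deep, 28 high), 14 mm above its underside. Red coils make it 67 mm high; its leads are no obstacle. About 0.19 kg. y points away from the leads, to the side that goes against the back stop; z up. Starts about 0.25 m before the stand's origin, within 25 mm and 0.15 rad of in line. Home, its centre is 43 mm before the back stop.
- spare_coil: Another coil module, near the bench's front edge left of the robot; a bystander. Its origin is at its underside.
- solder_spool: Nearly empty solder spool, 63 mm across and 70 mm high, standing at the right by the small carton; a bystander. Origin: centre of its underside.
Things that resemble listed ones, but are neither listed nor needed, are in the scene too. Leave any brown look-alike of the closed_b alone.

How it is judged (in metres and radians):
On the way, in this order (a step that is already met when the one before it is completed fails the run):
1. the shelf has been raised past the next rung, so that its pawl has fallen back level above it (value of joint shelf between 0.066 and 0.12 m and value of joint pawl below 0.12 rad), for 0.05 s.
2. the shelf rests at the next rung with the pawl level over it, off the robot's fingers, the coil module still outside (value of joint shelf between 0.045 and 0.055 m and value of joint pawl below 0.12 rad and contact force between the arm and shelf below 0.3 N and x of coil_tray in the frame of stand below -0.08 m), for 0.2 s.
At the end, for the whole second after the job is handed in: Shelf at rest one rung up (0.045 to 0.055 m above its start), pawl level (under 0.12 rad), both closed modules flat on its deck; the coil module flat on the bench beneath, its tray within 7 mm of the back stop, at most 35 mm off the middle and square to the stop within 0.12 rad (value of joint shelf between 0.045 and 0.055 m and value of joint pawl below 0.12 rad and velocity of joint shelf between -0.01 and 0.01 m/s and z of closed_a in the frame of shelf_deck between -0.006 and 0.008 m and angle between each of closed_a, closed_b's own z axis and vertical below 0.15 rad and z of closed_b in the frame of shelf_deck between -0.006 and 0.008 m and x of coil_tray in the frame of stand between -0.015 and 0 m and y of coil_tray in the frame of stand between -0.035 and 0.035 m and angle between the y axis of coil_tray and the x axis of stand, either way round below 0.12 rad and angle between coil_tray's own z axis and vertical below 0.1 rad); the robot touches nothing.
It fails at once if the shelf was let drop (falling faster than 0.3 m/s) (velocity of joint shelf below -0.3 m/s).
It fails at once if a closed module fell from the shelf (z of any of closed_a, closed_b in the frame of shelf_deck below -0.02 m).
It fails at once if the coil module was tipped over (angle between coil_tray's own z axis and vertical above 0.5 rad).
It fails at once if the spare coil module or the solder spool was shifted by more than 30 mm (distance of any of spare_coil, solder_spool from where it was at the start of the episode above 0.03 m).
It also fails if it takes over 58 s, if anything falls off the work surface, if the arm or the gripper's body presses on something with over 40 N, if the wrist force passes 120 N, or if a joint passes its speed limit or range.

ROBOT

A 6-joint arm with a two-finger parallel gripper is mounted at the origin on a cart in front of the work surface, level with it; the furniture and walls round the work are solid. World frame = base frame: x ahead of the robot, y to its left, z up, the work surface at z = 0. Lengths are in m, angles in degrees, forces in N, time in s.
With the tool pointing down it reaches from about 0.3 to 0.85 m from the base axis. Payload 5.4 kg.
Tool frame: the origin (TCP) lies at the very end of the fingers, on their centre line; the grasp point (between the pads) lies behind it (arm.pinch_z is the x of the grasp point in the tool frame, in m); x points along the fingers, y is the direction in which the jaws open and shut, and the axes are right-handed (so a half turn about x gives the same grasp; the last joint's range is limited). The gripper opens to 85 mm and grips with 20 to 120 N. Pads are 22 mm wide; open, the fingers measure 114 mm over their backs; the gripper's body (76 mm by 85 mm) begins 54 mm behind the grasp point. The pads swing forward as they close: fully open they stand 13 mm farther back than shut.
Start: joints at [-78.845, 9.076, 91.501, -0, 79.423, -12.038], TCP at [0.226, -0.529, 0.231] pointing down, gripper open.
Joint ranges: [-166.64, 166.64], [-54.1, 131.32], [10.49, 154.53], [-73.88, 253.88], [9.74, 151.15], [-171.62, 171.62]. Speed limits (degrees/s): [147.25, 147.25, 180, 180, 180, 180].

INTERFACE

Orientations are given as a 3x3 rotation matrix whose columns are the frame's x, y, z axes.
In Python, from rig import arm gives the robot as it stands.
- The arm moves only by the tool servo_tool, never from a script. Its arguments are lists of equal length, an entry for each row: "twist": the turn, a rotation vector about the world's x, y, z in degrees, a list of three; "offset": the shift along the world's x, y, z in mm, a list of three; "jaw": the finger opening in mm, from 0 to 85.4. A call has 1 to 20 rows; each row shifts and turns the commanded pose from where the row before left it; what a row does not reach is not made up. A row lasts 1/12 s, in which the tool goes at most 41.7 mm and 7.16 degrees, less where a joint would pass 70% of its speed; a pose out of reach is approached as far as the arm can. A call with a gripper value outside its range is refused whole. The fingers move at their own pace and stop on an object; the grip force is fixed at half the most. Time passes only in rows, so rows that do not move let the fingers close. It gives the time, the measured TCP pose, the force and the opening at its end, in the units of the state.
- arm.get_obs(): the state, without advancing time (a new reading comes with each control period).
- arm.capture(name): name is "side" or "top" or "wrist"; returns (picture, depth): 420x560x3 uint8, red, green, blue; 420x560 float32, m along the optical axis (not along the pixel's ray), 0 where there is no reading.
- arm.camera_info(name): a dict with "fov_y" (degrees; the focal length in pixels is half the picture's height over the tangent of half this angle, whatever the lens; pixels are square), "cx", "cy" (the principal point, pixels), "D" ([k1, k2, p1, p2, k3] as OpenCV has them; the pictures are not rectified), "extrinsics" (4x4, takes a point from camera to world coordinates); the wrist camera has in their place "mount" (4x4, takes a point from camera to tool coordinates, whose origin is the TCP and whose axes are the tool frame's). Camera axes: x right, y down, z forward; pixel columns grow to the right and rows downward; lengths in m; the calibration is good to about 2 mm. A picture is of the moment at which its call begins: read the wrist's pose just before it. camera_info takes no time and is no camera call.
- arm.hand_in(): hands the job in, once; it reports no verdict.
Trained networks look in the newest picture that a camera, given by its name, has taken for a name from the list of things; names that differ only in an ending like _2 or _b are one class to them, and where a whole thing is asked for, a point or a joint stands for the part that bears it (a point fixed in the world has none). Each returns a list of dicts, best first, with "conf" (0 to 1); they miss things now and then, are a little off and sometimes report something else, mostly with a low value. They report only what shows in the picture. A call takes as long as a camera call. They do not tell look-alikes from the thing itself.
- arm.masks_of(camera, thing): "region" (420x560 bool, what is visible of it) and "rect" ([left, top, width, height] in pixels, round what is visible of it).
The state is a dict: "clock": time; "qpos": joint angles; "qd": joint speeds; "joint_efforts": joint torques, N m; "eef_pos": TCP position; "orientation": TCP orientation; "force": force on the tool from outside, world axes, zero at the start; "moment": the same for the moment, N m; "gripper_width": finger opening in m.
Only numpy, scipy, OpenCV 4.12 (cv2) and the standard library are available. Lean on these libraries where they do the work, as an engineer would, in place of code of your own. Each camera call takes 0.05 s, during which the arm holds its last target. There are 200 camera calls.

## Working session

There is one attempt and no reset: what is moved stays moved. The work goes in short steps, Python scripts to look and compute and a tool call to move; the robot and the scene stay as the last step left them, time stands still between calls to the robot, and variables do not carry over. Pictures are saved under pics/ and viewed, about 8 in all and at most 12, crops included, and the job is handed in when it is done.

Besides the shell and the picture viewer there is one more tool, called after "Call:" in YAML: its name, and indented under it one key for each argument. servo_tool: Moves the arm, as the interface text tells. Its arguments: {"type":"object","properties":{"twist":{"type":"array","items":{"type":"array","items":{"type":"number"}}},"offset":{"type":"array","items":{"type":"array","items":{"type":"number"}}},"jaw":{"type":"array","items":{"type":"number"}}},"required":["twist","offset","jaw"]}

```bash
mkdir -p pics; ls
cat > h.py <<'E'
import numpy as np, cv2
from rig import arm
def K(n):
    c=arm.camera_info(n); f=210/np.tan(np.radians(c["fov_y"])/2)
    return np.array([[f,0,c["cx"]],[0,f,c["cy"]],[0,0,1.]]),np.array(c["D"],float),c
def ext(n,o=None):
    c=arm.camera_info(n)
    if "extrinsics" in c: return np.array(c["extrinsics"])
    T=np.eye(4);T[:3,:3]=o["orientation"];T[:3,3]=o["eef_pos"]; return T@np.array(c["mount"])
def cloud(n,depth,o=None):
    k,D,c=K(n); v,u=np.mgrid[0:420,0:560]
    p=cv2.undistortPoints(np.stack([u.ravel(),v.ravel()],1).astype(np.float64)[:,None],k,D)[:,0]
    z=depth.ravel(); P=np.c_[p*z[:,None],z]; E=ext(n,o)
    W=P@E[:3,:3].T+E[:3,3]; W[z==0]=np.nan
    return W.reshape(420,560,3)
E
python3 - <<'E'
from h import *
o=arm.get_obs(); print(o["clock"],np.round(o["eef_pos"],4),np.round(o["orientation"],3).tolist(),o["force"],arm.pinch_z)
ims=[]
for n in ["side","top"]:
    im,d=arm.capture(n); W=cloud(n,d); np.savez(f"/tmp/{n}.npz",im=im,W=W,d=d); ims.append(im)
    print(n,np.round(ext(n),3).tolist())
    for t in ["stand","shelf","closed_a","coil_tray","solder_spool"]:
        for m in arm.masks_of(n,t)[:5]:
            P=W[m["region"]]; P=P[~np.isnan(P[:,0])]
            print(t,round(m["conf"],2),m["rect"],len(P),np.round(np.median(P,0),3) if len(P) else "")
    cv2.imwrite(f"pics/{n}0.png",cv2.resize(im,(784,588))[:,:,::-1])
E
```

```text
pics
0.0 [ 0.2263 -0.5279  0.2303] [[-0.0, 0.394, -0.919], [0.002, -0.919, -0.394], [-1.0, -0.002, -0.0]] [-0.83930354  0.77241244 -0.22145544] -0.0187
side [[0.912, 0.317, -0.26, 0.844], [0.41, -0.708, 0.575, -0.677], [-0.002, -0.631, -0.776, 0.971], [0.0, 0.0, 0.0, 1.0]]
stand 0.62 [250.6, 92.9, 96.7, 157.5] 5060 [0.587 0.13  0.124]
stand 0.53 [298.3, 158.5, 16.8, 22.4] 220 [0.577 0.118 0.123]
shelf 0.61 [265.1, 139.4, 76.3, 79.6] 2287 [0.581 0.125 0.109]
closed_a 0.92 [211.8, 177.3, 32.1, 17.5] 462 [0.349 0.052 0.017]
closed_a 0.71 [272.6, 172.4, 30.4, 28.4] 483 [0.537 0.073 0.081]
closed_a 0.66 [294.1, 179.4, 32.5, 30.5] 518 [0.614 0.069 0.082]
coil_tray 0.83 [213.5, 247.7, 67.9, 70.6] 1230 [ 0.567 -0.19   0.028]
top [[-0.012, -0.995, 0.094, 0.467], [-1.0, 0.012, -0.002, -0.035], [0.001, -0.094, -0.996, 0.993], [0.0, 0.0, 0.0, 1.0]]
stand 0.61 [145.9, 135.9, 143.5, 112.5] 7528 [0.57  0.142 0.127]
shelf 0.67 [165.8, 151.6, 89.0, 88.0] 3439 [0.571 0.122 0.081]
closed_a 0.89 [218.8, 284.4, 39.9, 38.1] 992 [0.345 0.059 0.019]
closed_a 0.76 [207.3, 202.7, 41.5, 29.2] 1133 [0.532 0.08  0.082]
closed_a 0.31 [168.3, 151.6, 87.0, 88.3] 2981 [0.573 0.122 0.085]
coil_tray 0.55 [322.1, 188.4, 76.9, 42.3] 1402 [ 0.555 -0.173  0.03 ]
solder_spool 0.68 [375.7, 114.5, 38.2, 36.2] 878 [ 0.726 -0.289  0.069]
solder_spool 0.25 [163.4, 152.6, 91.6, 84.7] 3151 [0.572 0.121 0.082]
```

View pics/side0.png

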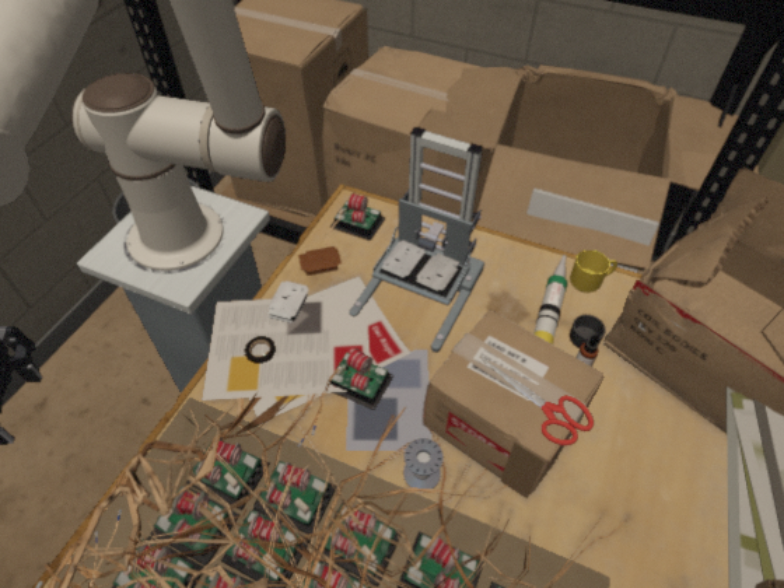

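View pics/top0.png

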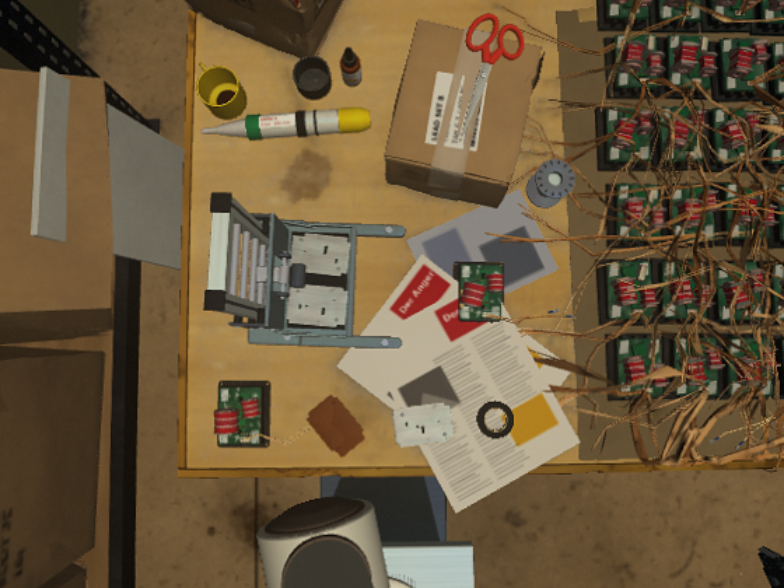

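The target coil module is at (480,291) in the top view, on the line of the stand's open front. The look-alikes are the spare at (243,413) and the crate modules at x>600. Closed modules lie on the shelf at (320,250) and (320,305). A loose one at (425,425) and a brown one at (335,425) are not needed. Next I measure the geometry.

Run:
```python
from h import *
for n in ["top","side"]:
    z=np.load(f"/tmp/{n}.npz"); W=z["W"]; P=W.reshape(-1,3); P=P[~np.isnan(P[:,0])]
    print(n,"bench z",np.round(np.median(P[(abs(P[:,0]-.45)<.05)&(abs(P[:,1]+.05)<.05)],0),4))
    def box(lo,hi): return P[((P>lo)&(P<hi)).all(1)]
    R=box([.42,-.12,.010],[.76,.20,.022]); 
    for nm,s in [("runner near",R[(R[:,0]<.54)]),("runner far",R[R[:,0]>.62])]:
        if len(s)<20: print(nm,len(s)); continue
        l=cv2.fitLine(s[:,:2].astype(np.float32),cv2.DIST_HUBER,0,.01,.01).ravel()
        print(nm,len(s),np.round(l,4),"yaw",np.degrees(np.arctan2(l[1],l[0])),"min/max",s.min(0).round(3),s.max(0).round(3))
    for zz,nm in [((.055,.075),"deck"),((.076,.092),"modules"),((.3,.36),"top")]:
        s=box([.42,-.05,zz[0]],[.76,.30,zz[1]]); 
        if len(s)<10: continue
        print(nm,len(s),np.percentile(s,[1,50,99],axis=0).round(4).tolist(), cv2.minAreaRect(s[:,:2].astype(np.float32)*1000))
    s=box([.45,-.26,.008],[.66,-.08,.08]); c=cv2.minAreaRect(s[:,:2].astype(np.float32)*1000); print("coil",len(s),c,s.min(0).round(3),s.max(0).round(3))
    # height map slices along stand middle, front edge
    for x in [.53,.57,.61]:
        s=box([x-.004,-.02,.0],[x+.004,.16,.2]); s=s[np.argsort(s[:,1])]
        b=np.arange(-.02,.16,.01); print(x,[ (round(float(a),2),round(float(s[(s[:,1]>=a)&(s[:,1]<a+.01),2].max()),3)) for a in b if ((s[:,1]>=a)&(s[:,1]<a+.01)).any()])
z=np.load("/tmp/top.npz"); im=z["im"]
cv2.imwrite("pics/crop.png",cv2.resize(im[125:260,140:380],(800,450),interpolation=cv2.INTER_CUBIC)[:,:,::-1])
```

```text
top bench z [ 0.4498 -0.0499  0.0099]
runner near 1260 [ 0.1788  0.9839  0.4639 -0.0242] yaw 79.70213 min/max [ 0.42 -0.12  0.01] [0.535 0.116 0.022]
runner far 376 [ 0.0783  0.9969  0.6632 -0.0013] yaw 85.50732 min/max [ 0.65 -0.12  0.01] [0.741 0.107 0.022]
deck 1529 [[0.4864, -0.0318, 0.0603], [0.5725, 0.0645, 0.0651], [0.734, 0.1627, 0.0744]] ((620.3190307617188, 73.50513458251953), (166.6135711669922, 288.5162658691406), 72.16049194335938)
modules 2357 [[0.4973, 0.0307, 0.0774], [0.5602, 0.078, 0.0823], [0.659, 0.1723, 0.0895]] ((618.76416015625, 77.0652084350586), (153.04867553710938, 301.9820556640625), 68.3514404296875)
top 1433 [[0.5116, 0.1457, 0.3031], [0.577, 0.1562, 0.331], [0.6418, 0.1709, 0.3358]] ((577.5572509765625, 159.08383178710938), (23.560108184814453, 133.0900115966797), 87.45816802978516)
coil 2940 ((552.7788696289062, -169.93988037109375), (205.45701599121094, 177.9869842529297), 0.010863596573472023) [ 0.45  -0.259  0.008] [ 0.656 -0.081  0.068]
0.53 [(-0.02, 0.006), (-0.01, 0.003), (0.0, 0.003), (0.01, 0.004), (0.02, 0.067), (0.03, 0.084), (0.04, 0.087), (0
[... 1790 characters left out ...]
 (0.05, 0.085), (0.06, 0.085), (0.07, 0.086), (0.08, 0.082), (0.09, 0.084), (0.1, 0.085), (0.11, 0.085), (0.12, 0.178), (0.13, 0.183), (0.14, 0.194), (0.15, 0.199)]
0.57 [(-0.02, 0.003), (-0.01, 0.002), (0.0, 0.005), (0.01, 0.002), (0.02, 0.067), (0.03, 0.068), (0.04, 0.067), (0.05, 0.066), (0.06, 0.067), (0.07, 0.068), (0.08, 0.085), (0.09, 0.126), (0.1, 0.13), (0.11, 0.127), (0.12, 0.187), (0.13, 0.181), (0.14, 0.127), (0.15, 0.164)]
0.61 [(-0.02, 0.001), (-0.01, 0.004), (0.0, 0.004), (0.01, 0.061), (0.02, 0.083), (0.03, 0.083), (0.04, 0.084), (0.05, 0.085), (0.06, 0.084), (0.07, 0.084), (0.08, 0.084), (0.09, 0.083), (0.1, 0.085), (0.11, 0.131), (0.12, 0.184), (0.13, 0.182), (0.15, 0.165)]
```

View pics/crop.png

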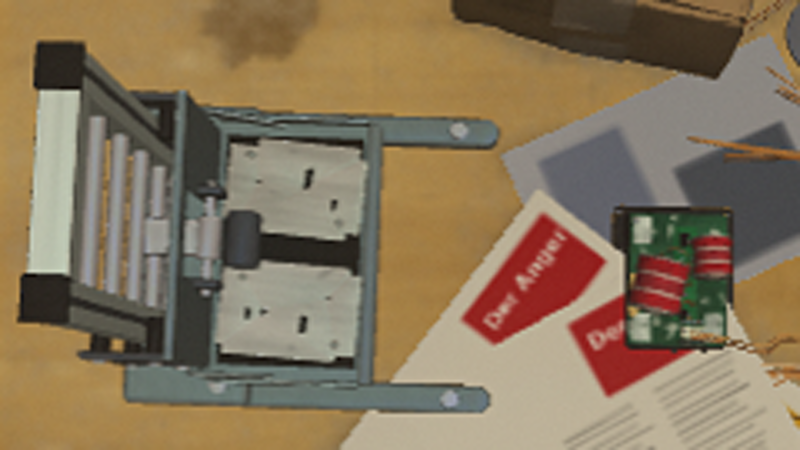

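```bash
cat >> h.py <<'E'
def ray(n,px,z,o=None):
    k,D,c=K(n); p=cv2.undistortPoints(np.array(px,float).reshape(-1,1,2),k,D)[:,0]
    E=ext(n,o); d=np.c_[p,np.ones(len(p))]@E[:3,:3].T; return E[:3,3]+d*((z-E[2,3])/d[:,2])[:,None]
E
python3 - <<'E'
from h import *
f=lambda L:np.array(L)/3.3333+[140,125]-.35
def pr(nm,L,z): 
    r=ray("top",f(L),z); print(nm,np.round(r[:,:2],4).tolist()); return r
def ya(a,b): return round(float(np.degrees(np.arctan2(*(b-a)[[1,0]]))),2)
b=pr("bolts far,near",[(458,130),(449,398)],.016); print("stand yaw", ya(b[0],b[1])-90-0, ya(b[0],b[1]))
t=pr("tips far,near",[(498,133),(491,400)],.012); print(ya(t[0],t[1]))
e=pr("bead far,near",[(381,125),(368,383)],.060); print(ya(e[0],e[1]))
c=pr("coil",[(613,207),(733,208),(732,346),(627,347)],.028); print(c.mean(0),ya(c[0],c[3]),ya(c[1],c[2]),ya(c[1],c[0]))
g=np.linalg.norm; print([round(float(g(c[i]-c[(i+1)%4])),4) for i in range(4)])
# mask-based
im,d=arm.capture("top");W=cloud("top",d)
m=arm.masks_of("top","coil_tray"); 
for q in m[:2]:
    P=W[q["region"]];P=P[~np.isnan(P[:,0])]; P=P[P[:,2]>.012]; print(q["conf"],cv2.minAreaRect((P[:,:2]*1000).astype(np.float32)))
print(arm.get_obs()["clock"])
E
```

```text
bolts far,near [[0.6614, -0.0291], [0.4772, -0.0209]]
stand yaw 87.44999999999999 177.45
tips far,near [[0.6597, -0.0567], [0.4755, -0.0494]]
177.71
bead far,near [[0.6566, 0.0214], [0.487, 0.0309]]
176.8
coil [[0.6048, -0.1337], [0.6031, -0.2152], [0.5095, -0.2118], [0.5097, -0.141]]
[ 0.55676162 -0.17543388  0.028     ] -175.57 177.9 88.86
[0.0816, 0.0937, 0.0708, 0.0953]
0.94 ((555.6864624023438, -176.3119354248047), (73.02887725830078, 93.71224975585938), 88.94792938232422)
0.3 ((534.7910766601562, 83.11607360839844), (94.64492797851562, 63.401859283447266), 87.08394622802734)
0.7
```

Run:
```python
import numpy as np
W=np.load("/tmp/top.npz")["W"].reshape(-1,3); W=W[~np.isnan(W[:,0])]
s=W[(W[:,0]>.63)&(W[:,0]<.9)&(W[:,1]>-.35)&(W[:,1]<-.08)&(W[:,2]>.06)]
print(s.min(0),s.max(0)); h=s[s[:,2]>.1]; print(np.percentile(h,[1,99],axis=0))
```

```text
[ 0.69522027 -0.32360456  0.06013306] [ 0.89998716 -0.08002151  0.1646209 ]
[[ 0.70068535 -0.25099426  0.10823858]
 [ 0.89806633 -0.08163636  0.16090879]]
```

Call:
servo_tool:
  twist:
    - [0, 0, 4]
    - [0, 0, 4]
    - [0, 0, 4]
    - [0, 0, 4]
    - [0, 0, 4]
    - [0, 0, 4]
    - [0, 0, 4]
    - [0, 0, 4]
    - [0, 0, 4]
    - [0, 0, 4]
    - [0, 0, 4]
    - [0, 0, 4]
    - [0, 0, 4]
    - [0, 0, 4]
    - [0, 0, 4]
    - [0, 0, 4]
    - [0, 0, 0]
  offset:
    - [21, 28, 2]
    - [21, 28, 2]
    - [21, 28, 2]
    - [21, 28, 2]
    - [21, 28, 2]
    - [21, 28, 2]
    - [21, 28, 2]
    - [21, 28, 2]
    - [21, 28, 2]
    - [21, 28, 2]
    - [21, 28, 2]
    - [21, 28, 2]
    - [21, 28, 2]
    - [21, 28, 2]
    - [21, 28, 2]
    - [21, 28, 2]
    - [0, 0, 0]
  jaw: [0, 0, 0, 0, 0, 0, 0, 0, 0, 0, 0, 0, 0, 0, 0, 0, 0]

```text
clock: 2.12
eef_pos: [0.565, -0.0757, 0.2637]
orientation: [[0.002, 0.999, -0.041], [0.002, -0.041, -0.999], [-1.0, 0.002, -0.002]]
force: [-0.5, -0.1, 0.6]
gripper_width: 0.0001
```

Call:
servo_tool:
  twist:
    - [6.9, -0.3, 0]
    - [6.9, -0.3, 0]
    - [6.9, -0.3, 0]
    - [6.9, -0.3, 0]
    - [6.9, -0.3, 0]
    - [6.9, -0.3, 0]
    - [6.9, -0.3, 0]
    - [6.7, -0.3, 0]
    - [0, 0, 0]
    - [0, 0, 0]
  offset:
    - [0, 0, -10]
    - [0, 0, -10]
    - [0, 0, -10]
    - [0, 0, -10]
    - [0, 0, -10]
    - [0, 0, -10]
    - [0, 0, -10]
    - [0, 0, -10]
    - [0, 0, 0]
    - [0, 0, 0]
  jaw: [0, 0, 0, 0, 0, 0, 0, 0, 0, 0]

```text
clock: 2.95
eef_pos: [0.5616, -0.0809, 0.1814]
orientation: [[0.035, 0.999, -0.035], [0.819, -0.048, -0.571], [-0.572, -0.009, -0.82]]
force: [0.4, -0.6, 1.1]
gripper_width: -0.0
```

Run:
```python
from h import *
o=arm.get_obs(); print(o["clock"],np.round(o["qpos"],1),o["force"])
im,d=arm.capture("wrist"); np.savez("/tmp/w.npz",im=im,d=d,p=o["eef_pos"],R=o["orientation"])
ims,_=arm.capture("side")
cv2.imwrite("pics/w1.png",np.hstack([cv2.resize(im,(400,300)),ims[70:280,150:430].repeat(1,0) if 0 else cv2.resize(ims[70:280,150:430],(400,300))])[:,:,::-1])
W=cloud("wrist",d,o); P=W.reshape(-1,3);P=P[~np.isnan(P[:,0])]; print(np.array(arm.camera_info("wrist")["mount"]).round(3).tolist())
s=P[(P[:,0]>.5)&(P[:,0]<.64)&(P[:,1]>0)&(P[:,1]<.035)&(P[:,2]>.04)&(P[:,2]<.075)]
print(len(s),np.percentile(s,[1,5,50,95,99],axis=0).round(4).tolist() if len(s) else "")
```

```text
2.95 [-41.8  29.6  87.3  40.4 101.8 -44.6] [ 0.38461182 -0.64096721  1.05553913]
[[-0.001, -0.282, 0.959, -0.142], [1.0, -0.0, 0.001, -0.001], [-0.0, 0.959, 0.282, -0.071], [0.0, 0.0, 0.0, 1.0]]
1734 [[0.502, 0.0208, 0.0568], [0.5086, 0.022, 0.0583], [0.578, 0.027, 0.0638], [0.6343, 0.0341, 0.0656], [0.639, 0.0348, 0.0661]]
```

View pics/w1.png

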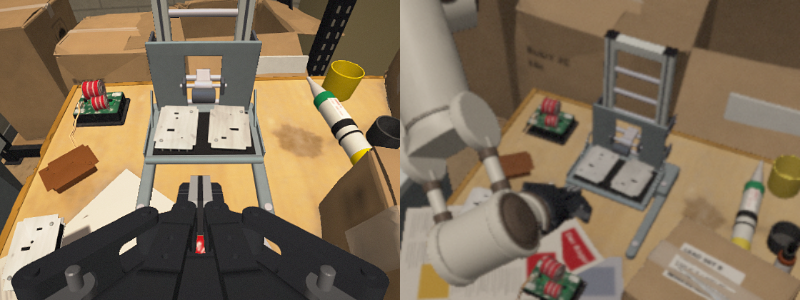

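The wrist view shows the closed fingers in front of the middle of the shelf edge, at left half (205,155), with both modules lying flat. The coil module stands behind and below the tool. The tilt can be reached, so I'm going under the bead.

Call:
servo_tool:
  twist:
    - [0, 0, 0]
    - [0, 0, 0]
    - [0, 0, 0]
    - [0, 0, 0]
    - [0, 0, 0]
    - [0, 0, 0]
    - [0, 0, 0]
    - [0, 0, 0]
    - [0, 0, 0]
    - [0, 0, 0]
    - [0, 0, 0]
  offset:
    - [1.2, 10, -15]
    - [1.2, 10, -15]
    - [1.2, 10, -15]
    - [1.2, 10, -15]
    - [1.2, 10, -15]
    - [1.2, 10, -18]
    - [1.2, 10, -18]
    - [1.2, 10, -18]
    - [0, 0, -10]
    - [0, 0, 0]
    - [0, 0, 0]
  jaw: [0, 0, 0, 0, 0, 0, 0, 0, 0, 0, 0]

```text
clock: 3.97
eef_pos: [0.5729, -0.0009, 0.0459]
orientation: [[0.036, 0.999, -0.028], [0.818, -0.046, -0.574], [-0.574, -0.002, -0.819]]
force: [0.4, 0.0, -0.7]
gripper_width: 0.0002
```

Call:
servo_tool:
  twist:
    - [0, 0, 0]
    - [0, 0, 0]
    - [0, 0, 0]
    - [0, 0, 0]
    - [0, 0, 0]
    - [0, 0, 0]
    - [0, 0, 0]
    - [0, 0, 0]
    - [0, 0, 0]
    - [0, 0, 0]
  offset:
    - [0, 4, -8]
    - [0, 5, -8]
    - [0, 6, -6]
    - [0, 6, -2]
    - [0, 6, 0]
    - [0, 6, 0]
    - [0, 6, 0]
    - [0, 6, 0]
    - [0, 0, 0]
    - [0, 0, 0]
  jaw: [0, 0, 0, 0, 0, 0, 0, 0, 0, 0]

```text
clock: 4.8
eef_pos: [0.572, 0.0448, 0.0205]
orientation: [[0.035, 0.999, -0.03], [0.819, -0.046, -0.572], [-0.573, -0.004, -0.82]]
force: [-0.7, -0.3, -0.9]
gripper_width: -0.0
```

Call:
servo_tool:
  twist:
    - [0, 0, 0]
    - [0, 0, 0]
    - [0, 0, 0]
    - [0, 0, 0]
    - [0, 0, 0]
    - [0, 0, 0]
    - [0, 0, 0]
    - [0, 0, 0]
  offset:
    - [0, 0, 3]
    - [0, 0, 3]
    - [0, 0, 3]
    - [0, 0, 3]
    - [0, 0, 3]
    - [0, 0, 3]
    - [0, 0, 0]
    - [0, 0, 0]
  jaw: [0, 0, 0, 0, 0, 0, 0, 0]

```text
clock: 5.47
eef_pos: [0.5721, 0.0439, 0.0382]
orientation: [[0.036, 0.999, -0.03], [0.818, -0.047, -0.573], [-0.574, -0.004, -0.819]]
force: [1.2, -3.9, -6.7]
gripper_width: 0.0
```

```bash
cat > shelf.py <<'E'
from h import *
def meas(n="side"):
    im,d=arm.capture(n); W=cloud(n,d); P=W.reshape(-1,3);P=P[~np.isnan(P[:,0])]
    r={}
    # deck modules top: far & near halves
    for nm,x0,x1 in [("near",.50,.55),("far",.60,.645)]:
        s=P[(P[:,0]>x0)&(P[:,0]<x1)&(P[:,1]>.045)&(P[:,1]<.09)&(P[:,2]>.06)]; r[nm]=np.percentile(s[:,2],[10,50,90]).round(4).tolist() if len(s)>10 else len(s)
    return im,d,W,r
E
python3 - <<'E'
from shelf import *
o=arm.get_obs(); print(o["force"])
im,d,W,r=meas("side"); print(r); im2,_,_,r=meas("top"); print(r)
for n in ["side","top"]:
    z=np.load(f"/tmp/{n}.npz"); P=z["W"].reshape(-1,3)
    for x0,x1 in [(.50,.55),(.60,.645)]:
        s=P[(P[:,0]>x0)&(P[:,0]<x1)&(P[:,1]>.045)&(P[:,1]<.09)&(P[:,2]>.06)]; print(n,np.percentile(s[:,2],[10,50,90]).round(4))
cv2.imwrite("/tmp/s.png",im[:,:,::-1])
E
```

```text
[ 1.16999464 -3.8885392  -6.74589832]
{'near': [0.0884, 0.0908, 0.0929], 'far': [0.0749, 0.0906, 0.0929]}
{'near': [0.089, 0.0914, 0.0934], 'far': [0.0891, 0.0913, 0.0935]}
side [0.0788 0.0813 0.0836]
side [0.066  0.0812 0.0836]
top [0.0799 0.0823 0.0845]
top [0.08   0.0821 0.0843]
```

The lift is working: both views show the modules up 9.3 mm, with about 7 N down and 4 N back on the tool.

Call:
servo_tool:
  twist:
    - [0, 0, 0]
    - [0, 0, 0]
    - [0, 0, 0]
    - [0, 0, 0]
    - [0, 0, 0]
    - [0, 0, 0]
    - [0, 0, 0]
    - [0, 0, 0]
    - [0, 0, 0]
    - [0, 0, 0]
    - [0, 0, 0]
    - [0, 0, 0]
    - [0, 0, 0]
    - [0, 0, 0]
    - [0, 0, 0]
    - [0, 0, 0]
    - [0, 0, 0]
    - [0, 0, 0]
  offset:
    - [0, 0, 4]
    - [0, 0, 5]
    - [0, 0, 5]
    - [0, 0, 5]
    - [0, 0, 5]
    - [0, 0, 5]
    - [0, 0, 5]
    - [0, 0, 5]
    - [0, 0, 5]
    - [0, 0, 5]
    - [0, 0, 5]
    - [0, 0, 5]
    - [0, 0, 4]
    - [0, 0, 3]
    - [0, 0, 0]
    - [0, 0, 0]
    - [0, 0, 0]
    - [0, 0, 0]
  jaw: [0, 0, 0, 0, 0, 0, 0, 0, 0, 0, 0, 0, 0, 0, 0, 0, 0, 0]

```text
clock: 7.07
eef_pos: [0.5721, 0.044, 0.1041]
orientation: [[0.036, 0.999, -0.031], [0.818, -0.047, -0.573], [-0.573, -0.004, -0.819]]
force: [1.0, -5.3, -7.1]
gripper_width: 0.0001
```

Run:
```python
from shelf import *
o=arm.get_obs(); print(o["clock"],o["eef_pos"],o["force"])
im,d,W,r=meas("side"); print(r); im2,_,_,r=meas("top"); print(r)
w,_=arm.capture("wrist")
cv2.imwrite("pics/lift.png",np.hstack([cv2.resize(w,(400,300)),cv2.resize(im[70:220,230:430],(400,300))])[:,:,::-1])
```

```text
7.0667 [0.57208248 0.04395354 0.10408527] [ 1.03362518 -5.32719639 -7.10351739]
{'near': [0.1541, 0.1567, 0.1587], 'far': [0.1404, 0.1563, 0.1586]}
{'near': [0.1551, 0.1574, 0.1593], 'far': [0.1554, 0.1572, 0.1591]}
```

View pics/lift.png

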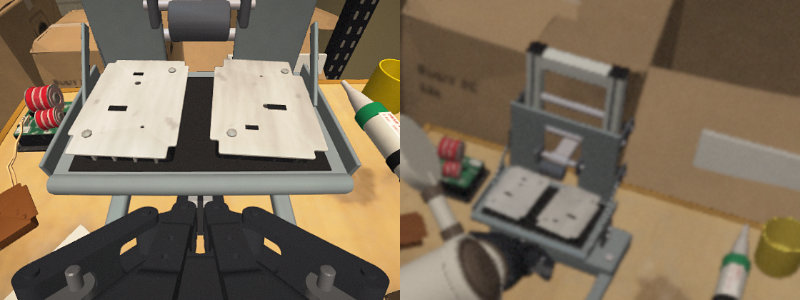

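Shelf is at about 0.075 m with both modules flat, at left (125,105) and (270,110). I'll add 2 mm for pawl margin, hold, then lower slowly.

Call:
servo_tool:
  twist:
    - [0, 0, 0]
    - [0, 0, 0]
    - [0, 0, 0]
    - [0, 0, 0]
    - [0, 0, 0]
    - [0, 0, 0]
    - [0, 0, 0]
    - [0, 0, 0]
    - [0, 0, 0]
    - [0, 0, 0]
    - [0, 0, 0]
    - [0, 0, 0]
    - [0, 0, 0]
    - [0, 0, 0]
    - [0, 0, 0]
    - [0, 0, 0]
    - [0, 0, 0]
    - [0, 0, 0]
    - [0, 0, 0]
  offset:
    - [0, 0, 2]
    - [0, 0, 0]
    - [0, 0, 0]
    - [0, 0, 0]
    - [0, 0, 0]
    - [0, 0, -2]
    - [0, 0, -2.5]
    - [0, 0, -2.5]
    - [0, 0, -2.5]
    - [0, 0, -2.5]
    - [0, 0, -2.5]
    - [0, 0, -2.5]
    - [0, 0, -2.5]
    - [0, 0, -2.5]
    - [0, 0, -2]
    - [0, 0, -2]
    - [0, 0, -2]
    - [0, 0, 0]
    - [0, 0, 0]
  jaw: [0, 0, 0, 0, 0, 0, 0, 0, 0, 0, 0, 0, 0, 0, 0, 0, 0, 0, 0]

```text
clock: 8.8
eef_pos: [0.5721, 0.0445, 0.0787]
orientation: [[0.036, 0.999, -0.03], [0.819, -0.046, -0.572], [-0.572, -0.004, -0.82]]
force: [0.0, -4.6, -3.6]
gripper_width: -0.0003
```

Run:
```python
from shelf import *
o=arm.get_obs(); print(o["clock"],o["eef_pos"],o["force"])
im,d,W,r=meas("side"); print(r); im2,_,_,r=meas("top"); print(r)
```

```text
8.8 [0.57206799 0.04447433 0.07868767] [ 0.03566712 -4.6253463  -3.58096218]
{'near': [0.1294, 0.1317, 0.134], 'far': [0.1163, 0.1313, 0.1338]}
{'near': [0.1302, 0.1324, 0.1343], 'far': [0.1305, 0.1327, 0.1345]}
```

Force is dropping off with the shelf at about 0.0503 m, so the pawl is taking the load. I ease off further.

Call:
servo_tool:
  twist:
    - [0, 0, 0]
    - [0, 0, 0]
    - [0, 0, 0]
    - [0, 0, 0]
    - [0, 0, 0]
    - [0, 0, 0]
    - [0, 0, 0]
    - [0, 0, 0]
    - [0, 0, 0]
    - [0, 0, 0]
  offset:
    - [0, 0, -1]
    - [0, 0, -1]
    - [0, 0, -1]
    - [0, 0, -1]
    - [0, 0, -2]
    - [0, 0, -2]
    - [0, 0, -2]
    - [0, 0, -2]
    - [0, 0, 0]
    - [0, 0, 0]
  jaw: [0, 0, 0, 0, 0, 0, 0, 0, 0, 0]

```text
clock: 9.73
eef_pos: [0.572, 0.0445, 0.0662]
orientation: [[0.036, 0.999, -0.03], [0.819, -0.047, -0.572], [-0.573, -0.005, -0.82]]
force: [-0.5, -0.5, 0.0]
gripper_width: 0.0
```

Run:
```python
from shelf import *
o=arm.get_obs(); print(o["clock"],o["eef_pos"],o["force"])
im,d,W,r=meas("side"); print(r); im2,d,W,r=meas("top"); print(r)
```

```text
9.7333 [0.57195975 0.04452945 0.06618062] [-0.54215197 -0.45280122  0.0229601 ]
{'near': [0.1294, 0.1316, 0.1339], 'far': [0.1158, 0.1315, 0.1335]}
{'near': [0.1305, 0.1324, 0.1343], 'far': [0.1303, 0.1323, 0.1343]}
```

The shelf is locked at 0.0503 m with no tool force. I withdraw, and check the height of the crate behind the coil module.

Call:
servo_tool:
  twist:
    - [0, 0, 0]
    - [0, 0, 0]
    - [0, 0, 0]
    - [0, 0, 0]
    - [0, 0, 0]
    - [0, 0, 0]
    - [0, 0, 0]
    - [0, 0, 0]
    - [0, 0, 0]
    - [0, 0, 0]
    - [0, 0, 0]
    - [0, 0, 0]
    - [0, 0, 0]
    - [0, 0, 0]
  offset:
    - [0, -3, -5]
    - [0, -8, -4]
    - [0, -12, 0]
    - [0, -15, 0]
    - [0, -12, 5]
    - [-1, 0, 20]
    - [-1, 0, 25]
    - [-1, 0, 25]
    - [-1, -5, 30]
    - [-1, -10, 35]
    - [-1, -15, 35]
    - [-1, -20, 25]
    - [0, -10, 0]
    - [0, 0, 0]
  jaw: [0, 0, 0, 0, 0, 0, 0, 0, 0, 0, 0, 0, 0, 0]

```text
clock: 11.0
eef_pos: [0.5659, -0.0693, 0.2591]
orientation: [[0.041, 0.999, -0.029], [0.816, -0.05, -0.575], [-0.576, -0.0, -0.817]]
force: [-0.1, 0.4, -0.5]
gripper_width: 0.0
```

Run:
```python
from shelf import *
o=arm.get_obs(); print(o["clock"],o["eef_pos"],o["force"],np.round(o["qpos"],1))
P=np.load("/tmp/top.npz")["W"].reshape(-1,3); P=P[~np.isnan(P[:,0])]
for y in np.arange(-.5,-.2,.02):
    s=P[(P[:,0]>.47)&(P[:,0]<.65)&(P[:,1]>=y)&(P[:,1]<y+.02)]; print(round(y,2),np.percentile(s[:,2],[5,50,95,99.5]).round(3))
im,d=arm.capture("top"); W=cloud("top",d)
for q in arm.masks_of("top","coil_tray")[:2]:
    P=W[q["region"]];P=P[~np.isnan(P[:,0])]; P=P[P[:,2]>.012]; print(q["conf"],cv2.minAreaRect((P[:,:2]*1000).astype(np.float32)))
```

```text
11.0 [ 0.56592256 -0.06930992  0.25914982] [-0.10150218  0.35768286 -0.46505959] [-40.7  23.4  85.9  42.3 106.4 -39. ]
-0.5 [0.002 0.037 0.068 0.077]
-0.48 [0.002 0.03  0.077 0.083]
-0.46 [0.002 0.033 0.064 0.074]
-0.44 [0.002 0.034 0.059 0.074]
-0.42 [0.002 0.033 0.066 0.075]
-0.4 [0.002 0.031 0.063 0.073]
-0.38 [-0.     0.004  0.025  0.035]
-0.36 [-0.     0.003  0.012  0.02 ]
-0.34 [-0.002  0.001  0.008  0.012]
-0.32 [-0.003  0.001  0.006  0.009]
-0.3 [-0.002  0.001  0.006  0.008]
-0.28 [-0.002  0.001  0.006  0.008]
-0.26 [-0.002  0.002  0.007  0.011]
-0.24 [-0.002  0.003  0.012  0.014]
-0.22 [0.    0.009 0.052 0.057]
0.68 ((529.5167236328125, -169.968505859375), (84.35658264160156, 62.22434616088867), 56.47943115234375)
```

Call:
servo_tool:
  twist:
    - [-2, 0.1, 0]
    - [-2, 0.1, 0]
    - [-2, 0.1, 0]
    - [-2, 0.1, 0]
    - [-2, 0.1, 0]
    - [0, 0, 0]
    - [0, 0, 0]
    - [0, 0, 0]
    - [0, 0, 0]
    - [0, 0, 0]
    - [0, 0, 0]
    - [0, 0, 0]
    - [0, 0, 0]
    - [0, 0, 0]
    - [0, 0, 0]
    - [0, 0, 0]
    - [0, 0, 0]
  offset:
    - [-1.5, -22, 0]
    - [-1.5, -22, 0]
    - [-1.5, -22, 0]
    - [-1.5, -22, 0]
    - [-1.5, -22, 0]
    - [-1.5, -22, 0]
    - [-1.5, -22, 0]
    - [-1.5, -22, 0]
    - [-1, -20, 0]
    - [0, 0, -20]
    - [0, 0, -25]
    - [0, 0, -30]
    - [0, 0, -30]
    - [0, 0, -30]
    - [0, 0, -30]
    - [0, 0, -20]
    - [0, 0, 0]
  jaw: [60, 60, 60, 60, 60, 60, 60, 60, 60, 60, 60, 60, 60, 60, 60, 60, 60]

```text
clock: 12.52
eef_pos: [0.5489, -0.2573, 0.0657]
orientation: [[0.023, 0.999, -0.043], [0.714, -0.046, -0.699], [-0.7, -0.014, -0.714]]
force: [-0.2, -0.1, -0.6]
gripper_width: 0.06
```

Run:
```python
from shelf import *
o=arm.get_obs(); print(o["clock"],o["eef_pos"],o["force"],np.round(o["qpos"],1))
w,_=arm.capture("wrist"); im,_=arm.capture("side")
cv2.imwrite("pics/behind.png",np.hstack([cv2.resize(w,(400,300)),cv2.resize(im[150:360,120:400],(400,300))])[:,:,::-1])
```

```text
12.5167 [ 0.54893312 -0.25731204  0.06569835] [-0.1722559  -0.10063847 -0.62402158] [-50.8  45.7  72.5  28.3  98.2 -53.1]
```

View pics/behind.png

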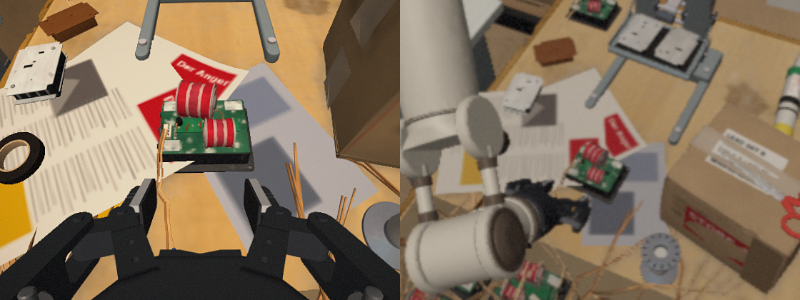

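The wrist view shows the tray (left half, 160-262, 95-172), with the PCB set toward the left of the black tray. A close crop should pin down the tray's edges before I push.

Run:
```python
from h import *
o=arm.get_obs(); w,d=arm.capture("wrist"); np.savez("/tmp/w2.npz",d=d,p=o["eef_pos"],R=o["orientation"])
c=w[90:260,190:400]; c=np.clip(c.astype(float)*1.8+10,0,255).astype(np.uint8)
cv2.imwrite("pics/tray.png",cv2.resize(c,(735,595),interpolation=cv2.INTER_CUBIC)[:,:,::-1])
W=cloud("wrist",d,o); g=W[:,:,2]
P=W.reshape(-1,3);P=P[~np.isnan(P[:,0])]; s=P[(P[:,0]>.48)&(P[:,0]<.64)&(P[:,1]>-.225)&(P[:,1]<-.12)&(P[:,2]>.006)&(P[:,2]<.035)]
for y in np.arange(-.225,-.12,.01):
    q=s[(s[:,1]>=y)&(s[:,1]<y+.01)]
    if len(q)>5: print(round(y,3),len(q),np.percentile(q[:,0],[.5,99.5]).round(3),np.percentile(q[:,2],[5,50,95]).round(3))
```

```text
-0.225 807 [0.48  0.534] [0.008 0.01  0.021]
-0.215 2963 [0.481 0.597] [0.008 0.019 0.028]
-0.205 1402 [0.48 0.6 ] [0.008 0.027 0.029]
-0.195 1356 [0.481 0.598] [0.008 0.027 0.033]
-0.185 1090 [0.48  0.601] [0.007 0.03  0.033]
-0.175 967 [0.48  0.599] [0.007 0.027 0.032]
-0.165 972 [0.48  0.602] [0.007 0.026 0.028]
-0.155 814 [0.48 0.6 ] [0.007 0.027 0.028]
-0.145 350 [0.48  0.591] [0.006 0.007 0.027]
-0.135 275 [0.48  0.585] [0.006 0.007 0.008]
-0.125 256 [0.48  0.589] [0.006 0.007 0.008]
```

View pics/tray.png

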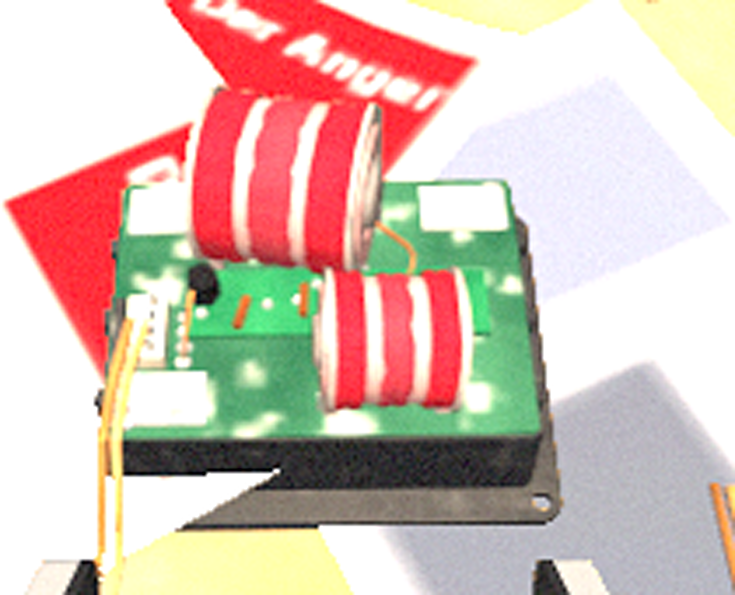

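The box, 94 mm wide and centred near x=0.554, sits on a thin flange 108 mm wide. I lower behind it and push on the box's rear face with the open fingers.

Call:
servo_tool:
  twist:
    - [0, 0, -0.3]
    - [0, 0, -0.3]
    - [0, 0, 0]
    - [0, 0, 0]
    - [0, 0, 0]
    - [0, 0, 0]
    - [0, 0, 0]
    - [0, 0, 0]
    - [0, 0, 0]
    - [0, 0, 0]
    - [0, 0, 0]
  offset:
    - [1, 0, -12]
    - [1, 0, -12]
    - [0, 0, -12]
    - [0, 0, -10]
    - [0, 0, -6]
    - [0, 0, 0]
    - [0, 6, 0]
    - [0, 6, 0]
    - [0, 6, 0]
    - [0, 6, 0]
    - [0, 0, 0]
  jaw: [60, 60, 60, 60, 60, 60, 60, 60, 60, 60, 60]

```text
clock: 13.58
eef_pos: [0.5541, -0.236, 0.0207]
orientation: [[0.037, 0.998, -0.043], [0.707, -0.057, -0.705], [-0.706, -0.005, -0.708]]
force: [0.1, 0.3, 0.2]
gripper_width: 0.06
```

Call:
servo_tool:
  twist:
    - [0, 0, 0.4]
    - [0, 0, 0.3]
    - [0, 0, 0]
    - [0, 0, 0]
    - [0, 0, 0]
    - [0, 0, 0]
    - [0, 0, 0]
    - [0, 0, 0]
    - [0, 0, 0]
    - [0, 0, 0]
    - [0, 0, 0]
    - [0, 0, 0]
    - [0, 0, 0]
  offset:
    - [-1, 0, -4]
    - [-1, 0, -3]
    - [0, 0, 0]
    - [0, 0, 0]
    - [0.3, 6, 0]
    - [0.3, 6, 0]
    - [0.3, 6, 0]
    - [0.3, 6, 0]
    - [0.3, 6, 0]
    - [0.3, 6, 0]
    - [0.3, 6, 0]
    - [0.3, 6, 0]
    - [0, 0, 0]
  jaw: [60, 60, 60, 60, 60, 60, 60, 60, 60, 60, 60, 60, 60]

```text
clock: 14.67
eef_pos: [0.5544, -0.188, 0.0133]
orientation: [[0.028, 0.999, -0.035], [0.708, -0.045, -0.705], [-0.706, -0.005, -0.708]]
force: [-0.2, 0.3, 0.5]
gripper_width: 0.06
```

Run:
```python
from shelf import *
o=arm.get_obs(); print(o["clock"],o["eef_pos"],o["force"],np.round(o["qpos"],1))
w,_=arm.capture("wrist"); im,_=arm.capture("side")
cv2.imwrite("pics/push1.png",np.hstack([cv2.resize(w,(400,300)),cv2.resize(im[130:340,150:430],(400,300))])[:,:,::-1])
```

```text
14.6667 [ 0.55436083 -0.18801295  0.01334812] [-0.2448543   0.31648761  0.51259164] [-46.7  45.3  80.3  30.4  89.6 -54. ]
```

View pics/push1.png

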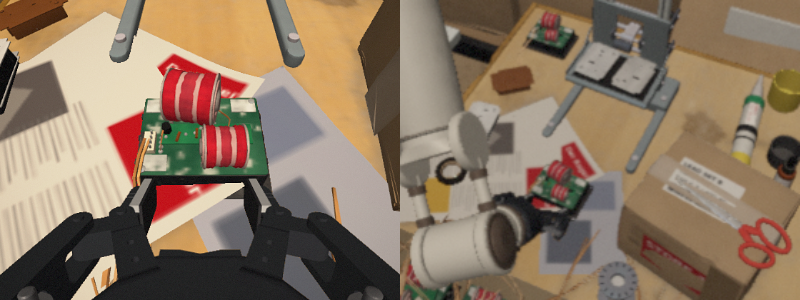

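```bash
cat > coil.py <<'E'
from h import *
O=np.array([.5734,.075]); a=np.radians(87.4); u=np.array([np.cos(a),np.sin(a)]); v=np.array([-u[1],u[0]])
def coil(n="wrist"):
    o=arm.get_obs(); im,d=arm.capture(n); W=cloud(n,d,o)
    hsv=cv2.cvtColor(im,cv2.COLOR_RGB2HSV); g=(hsv[:,:,0]>60)&(hsv[:,:,0]<90)&(hsv[:,:,1]>90)&(W[:,:,2]>.018)&(W[:,:,2]<.042)
    P=W[g]; P=P[(P[:,0]>.48)&(P[:,0]<.66)&(P[:,1]<.13)&(P[:,1]>-.24)]
    q=(P[:,:2]-O); S=np.c_[q@u,q@v]*1000
    r=cv2.minAreaRect(S.astype(np.float32)); t=(np.array(o["eef_pos"])[:2]-O)
    print(n,o["clock"],"green rect (stand mm)",np.round(r[0],1),np.round(r[1],1),round(r[2],1),len(S),"pct",np.percentile(S,[1,99],axis=0).round(1).tolist(),"tcp",(t@u*1000).round(1),(t@v*1000).round(1),"F",np.round(o["force"],1))
    return im,W
E
python3 -c "
from coil import *
coil('wrist');coil('top')"
```

```text
wrist 14.7667 green rect (stand mm) [-242.9    8.7] [99.8 92.2] 0.5 6339 pct [[-259.1, -36.6], [-194.7, 51.2]] tcp -264.6 7.0 F [-1.   0.5  0.4]
top 14.8167 green rect (stand mm) [-225.     7.1] [64.  88.7] 1.0 229 pct [[-257.0, -37.0], [-193.1, 50.1]] tcp -264.9 7.0 F [-0.3  0.   0.5]
```

The coil module is square to the stand within 1° and 7 mm off the middle, and both fingers bear on it. About 213 mm still to push.

Call:
servo_tool:
  twist:
    - [0, 0, 0]
    - [0, 0, 0]
    - [0, 0, 0]
    - [0, 0, 0]
    - [0, 0, 0]
    - [0, 0, 0]
    - [0, 0, 0]
    - [0, 0, 0]
    - [0, 0, 0]
    - [0, 0, 0]
    - [0, 0, 0]
    - [0, 0, 0]
    - [0, 0, 0]
    - [0, 0, 0]
    - [0, 0, 0]
    - [0, 0, 0]
    - [0, 0, 0]
    - [0, 0, 0]
    - [0, 0, 0]
    - [0, 0, 0]
  offset:
    - [0.4, 6, 0]
    - [0.4, 8, 0]
    - [0.4, 8, 0]
    - [0.4, 8, 0]
    - [0.4, 8, 0]
    - [0.4, 8, 0]
    - [0.4, 8, 0]
    - [0.4, 8, 0]
    - [0.4, 8, 0]
    - [0.4, 8, 0]
    - [0.4, 8, 0]
    - [0.4, 8, 0]
    - [0.4, 8, 0]
    - [0.4, 8, 0]
    - [0.4, 8, 0]
    - [0.4, 8, 0]
    - [0.4, 8, 0]
    - [0.4, 8, 0]
    - [0.4, 4, 0]
    - [0, 0, 0]
  jaw: [60, 60, 60, 60, 60, 60, 60, 60, 60, 60, 60, 60, 60, 60, 60, 60, 60, 60, 60, 60]

```text
clock: 16.53
eef_pos: [0.5618, -0.0422, 0.0133]
orientation: [[0.028, 0.999, -0.035], [0.708, -0.045, -0.705], [-0.706, -0.005, -0.708]]
force: [-0.2, -0.4, -0.2]
gripper_width: 0.0597
```

Run:
```python
from coil import *
print(arm.get_obs()["eef_pos"],np.round(arm.get_obs()["orientation"],3).tolist())
w,_=coil("wrist"); s,_=coil("side"); cv2.imwrite("pics/push2.png",np.hstack([cv2.resize(w,(400,300)),cv2.resize(s[70:280,180:460],(400,300))])[:,:,::-1])
```

```text
[ 0.56176518 -0.04217668  0.01334284] [[0.028, 0.999, -0.035], [0.708, -0.045, -0.705], [-0.706, -0.005, -0.708]]
wrist 16.5333 green rect (stand mm) [-98.1   6.2] [104.3  89.3] 1.5 6363 pct [[-112.9, -37.1], [-48.7, 50.6]] tcp -117.6 6.3 F [-0.2 -0.4 -0.2]
side 16.5833 green rect (stand mm) [-89.9  -1.4] [51.6 79.8] 3.7 83 pct [[-113.0, -41.0], [-64.3, 30.7]] tcp -118.1 6.2 F [ 0.5  0.2 -0.6]
```

View pics/push2.png

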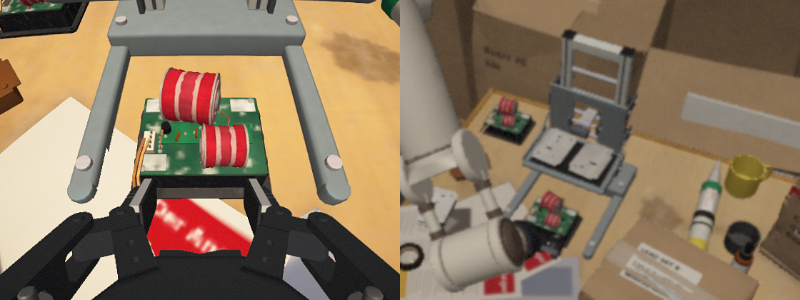

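The coil module is entering between the runners (left view, 138-268), square. I continue, slowing near the stop.

Call:
servo_tool:
  twist:
    - [0, 0, 0]
    - [0, 0, 0]
    - [0, 0, 0]
    - [0, 0, 0]
    - [0, 0, 0]
    - [0, 0, 0]
    - [0, 0, 0]
    - [0, 0, 0]
    - [0, 0, 0]
    - [0, 0, 0]
    - [0, 0, 0]
    - [0, 0, 0]
    - [0, 0, 0]
    - [0, 0, 0]
    - [0, 0, 0]
  offset:
    - [0.2, 5, 0]
    - [0.3, 6, 0]
    - [0.3, 6, 0]
    - [0.3, 6, 0]
    - [0.3, 6, 0]
    - [0.3, 6, 0]
    - [0.3, 6, 0]
    - [0.2, 4, 0]
    - [0.2, 3, 0]
    - [0.1, 3, 0]
    - [0.1, 2, 0]
    - [0.1, 2, 0]
    - [0.1, 2, 0]
    - [0, 0, 0]
    - [0, 0, 0]
  jaw: [60, 60, 60, 60, 60, 60, 60, 60, 60, 60, 60, 60, 60, 60, 60]

```text
clock: 17.88
eef_pos: [0.5647, 0.0138, 0.0133]
orientation: [[0.029, 0.999, -0.036], [0.707, -0.046, -0.705], [-0.706, -0.005, -0.708]]
force: [0.7, -0.4, -0.1]
gripper_width: 0.0595
```

Run:
```python
from coil import *
w,_=coil("wrist"); coil("top")
```

```text
wrist 17.8833 green rect (stand mm) [-40.4   6.5] [98.2 89.4] 0.3 6325 pct [[-57.2, -37.2], [6.7, 50.5]] tcp -61.6 5.9 F [ 0.7 -0.4 -0.1]
top 17.9333 green rect (stand mm) [-50.8  -5.7] [63.6  7.7] 89.9 43 pct [[-54.7, -37.4], [-47.1, 26.1]] tcp -61.6 5.9 F [-0.   0.6  0.7]
```

Around 10 mm remain, and there is no stop force yet. Creeping in.

Call:
servo_tool:
  twist:
    - [0, 0, 0]
    - [0, 0, 0]
    - [0, 0, 0]
    - [0, 0, 0]
    - [0, 0, 0]
    - [0, 0, 0]
    - [0, 0, 0]
  offset:
    - [0.1, 2, 0]
    - [0.1, 2, 0]
    - [0.1, 1.5, 0]
    - [0, 1, 0]
    - [0, 1, 0]
    - [0, 0, 0]
    - [0, 0, 0]
  jaw: [60, 60, 60, 60, 60, 60, 60]

```text
clock: 18.57
eef_pos: [0.565, 0.0212, 0.0133]
orientation: [[0.029, 0.999, -0.036], [0.707, -0.046, -0.705], [-0.706, -0.005, -0.708]]
force: [-0.1, -0.7, 0.3]
gripper_width: 0.0601
```

Call:
servo_tool:
  twist:
    - [0, 0, 0]
    - [0, 0, 0]
    - [0, 0, 0]
    - [0, 0, 0]
    - [0, 0, 0]
  offset:
    - [0, 1, 0]
    - [0, 1, 0]
    - [0, 1, 0]
    - [0, 0, 0]
    - [0, 0, 0]
  jaw: [60, 60, 60, 60, 60]

```text
clock: 18.98
eef_pos: [0.5652, 0.0241, 0.0133]
orientation: [[0.029, 0.999, -0.036], [0.707, -0.046, -0.706], [-0.707, -0.005, -0.708]]
force: [0.3, -0.3, 0.1]
gripper_width: 0.06
```

Call:
servo_tool:
  twist:
    - [0, 0, 0]
    - [0, 0, 0]
    - [0, 0, 0]
    - [0, 0, 0]
    - [0, 0, 0]
  offset:
    - [0, 1, 0]
    - [0, 1, 0]
    - [0, 1, 0]
    - [0, 0, 0]
    - [0, 0, 0]
  jaw: [60, 60, 60, 60, 60]

```text
clock: 19.4
eef_pos: [0.5651, 0.0271, 0.0133]
orientation: [[0.029, 0.999, -0.036], [0.707, -0.046, -0.706], [-0.706, -0.005, -0.708]]
force: [0.9, -0.9, -0.3]
gripper_width: 0.0596
```

Run:
```python
from coil import *
w,W=coil("wrist"); s,_=arm.capture("side")
cv2.imwrite("pics/home.png",np.hstack([cv2.resize(w,(400,300)),cv2.resize(s[70:280,180:460],(400,300))])[:,:,::-1])
```

```text
wrist 19.4 green rect (stand mm) [-26.7   6.9] [78.4 92.2] 2.1 6190 pct [[-43.9, -37.1], [8.4, 50.4]] tcp -48.2 6.1 F [ 0.9 -0.9 -0.3]
```

View pics/home.png

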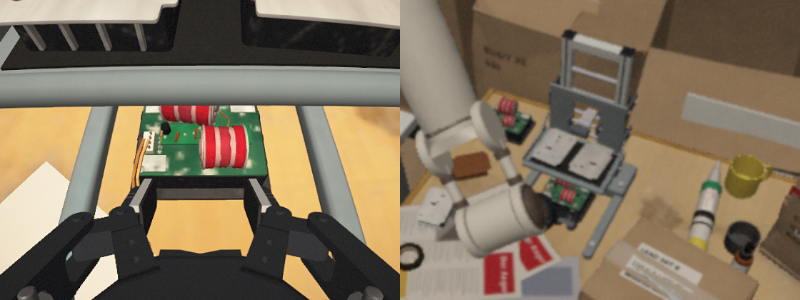

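No contact with the stop yet (force still about 0). I keep creeping.

Call:
servo_tool:
  twist:
    - [0, 0, 0]
    - [0, 0, 0]
    - [0, 0, 0]
    - [0, 0, 0]
    - [0, 0, 0]
  offset:
    - [0.1, 1, 0]
    - [0.1, 1, 0]
    - [0, 1, 0]
    - [0, 0, 0]
    - [0, 0, 0]
  jaw: [60, 60, 60, 60, 60]

```text
clock: 19.92
eef_pos: [0.5654, 0.0297, 0.0133]
orientation: [[0.029, 0.999, -0.036], [0.707, -0.046, -0.706], [-0.707, -0.005, -0.707]]
force: [-0.6, -4.0, 0.6]
gripper_width: 0.0597
```

Call:
servo_tool:
  twist:
    - [0, 0, 0]
    - [0, 0, 0]
    - [0, 0, 0]
    - [0, 0, 0]
  offset:
    - [0.1, 1, 0]
    - [0.1, 1, 0]
    - [0, 0, 0]
    - [0, 0, 0]
  jaw: [60, 60, 60, 60]

```text
clock: 20.25
eef_pos: [0.5656, 0.03, 0.0132]
orientation: [[0.029, 0.999, -0.035], [0.705, -0.045, -0.708], [-0.709, -0.004, -0.705]]
force: [-4.3, -11.0, 3.0]
gripper_width: 0.0599
```

The resisting force rises to 11 N while the tool stops at y=0.030: the tray is against the back stop. I withdraw.

Call:
servo_tool:
  twist:
    - [0, 0, 0]
    - [0, 0, 0]
    - [0, 0, 0]
    - [0, 0, 0]
    - [0, 0, 0]
    - [0, 0, 0]
    - [0, 0, 0]
    - [0, 0, 0]
    - [0, 0, 0]
    - [0, 0, 0]
    - [0, 0, 0]
    - [0, 0, 0]
    - [0, 0, 0]
    - [0, 0, 0]
    - [0, 0, 0]
    - [0, 0, 0]
    - [0, 0, 0]
    - [0, 0, 0]
  offset:
    - [-0.1, -2, 0]
    - [-0.2, -4, 0]
    - [-0.3, -8, 0]
    - [-0.6, -12, 0]
    - [-0.7, -16, 1]
    - [-0.8, -18, 3]
    - [-1, -20, 6]
    - [-1, -20, 10]
    - [-1, -20, 15]
    - [-1, -20, 20]
    - [-1, -20, 25]
    - [-1, -15, 30]
    - [-1, -10, 30]
    - [-1, -10, 30]
    - [-1, -10, 30]
    - [0, -10, 30]
    - [0, 0, 0]
    - [0, 0, 0]
  jaw: [60, 60, 60, 60, 60, 60, 60, 60, 60, 60, 60, 60, 60, 60, 60, 60, 60, 60]

```text
clock: 21.75
eef_pos: [0.5543, -0.1855, 0.2452]
orientation: [[0.032, 0.999, -0.035], [0.704, -0.047, -0.708], [-0.709, -0.001, -0.705]]
force: [-1.1, 0.5, -0.8]
gripper_width: 0.0599
```

Run:
```python
from coil import *
from shelf import meas
o=arm.get_obs(); print(o["clock"],o["eef_pos"],o["force"])
w,W=coil("wrist"); s,d,_,r=meas("side"); print(r); t,d,_,r=meas("top"); print(r)
for x in ["spare_coil","solder_spool"]:
    for q in arm.masks_of("top",x)[:3]: print(x,round(q["conf"],2),q["rect"])
a=cv2.resize(w,(400,300)); b=cv2.resize(s[70:280,180:460],(400,300)); c=cv2.resize(t,(400,300))
cv2.imwrite("pics/final.png",np.vstack([np.hstack([a,b]),np.hstack([c,cv2.resize(w[0:210,140:420],(400,300))])])[:,:,::-1])
```

```text
21.75 [ 0.55425534 -0.18548231  0.24521396] [-1.10191249  0.54448981 -0.83550244]
wrist 21.75 green rect (stand mm) [-11.9   6.1] [62.6 87.9] 2.5 607 pct [[-41.6, -37.1], [12.4, 50.3]] tcp -261.1 7.3 F [-1.1  0.5 -0.8]
{'near': [0.1294, 0.1316, 0.1338], 'far': [0.1173, 0.1316, 0.1334]}
{'near': [0.1303, 0.1322, 0.1343], 'far': [0.1304, 0.1324, 0.1343]}
spare_coil 0.73 [153.6, 273.4, 42.7, 44.8]
solder_spool 0.96 [374.8, 114.5, 37.8, 32.5]
```

View pics/final.png

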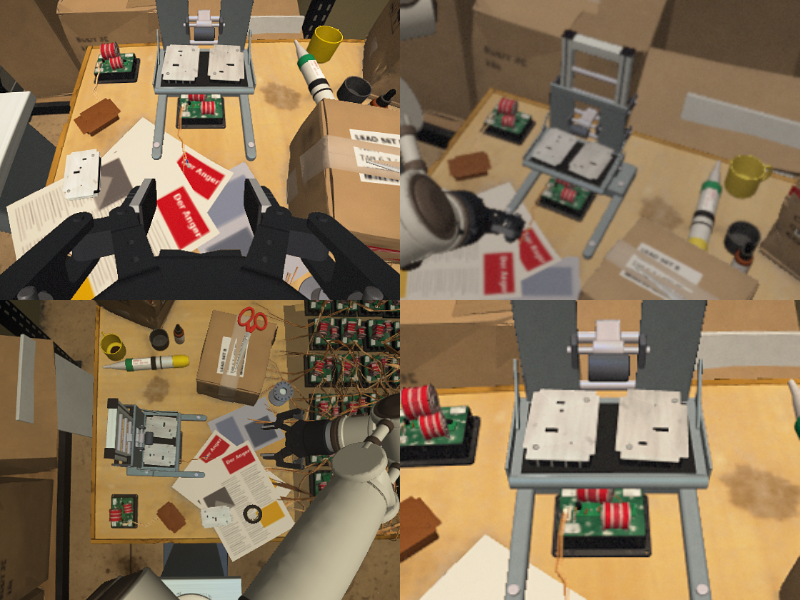

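The coil module lies square under the shelf (lower right view, 555-650, 490-555). The shelf is one rung up with both modules flat, and the spare and spool are in place. Handing in.

```bash
python3 -c "
from rig import arm
print(arm.hand_in())"
```

```text
the job is handed in; nothing more can be done
None
```

The job is done and handed in at about 22 s of the 58 s allowed. No verdict was given.

**What I did**
- I put the tilted, closed fingers under the shelf's front bead and raised the shelf to about 0.077 m. I then lowered it slowly until the pawl took the load.
- I backed out and pushed the coil module in with the open fingers on its rear face. It stopped at the back stop with about 11 N of resistance. Then I withdrew the arm clear of everything.

**Last checks**
- **Shelf:** at 0.050 m above its start in both cameras, with the tool force at zero after release.
- **Closed modules:** both still on the deck, with equal heights, and flat in the pictures.
- **Coil module:** about 6 mm off the middle and within about 2.5° of square.
- **Spool and spare coil:** the spool's detected box in the top view moved less than 1 px. The spare was only compared by eye between the pictures, and it is where it was.

**Uncertain points**
- I did not measure the pawl angle directly. That it is level is inferred from the shelf resting unsupported at 0.050 m.
- My vision estimate of the tray centre is about x = -4 mm, against -8 mm expected when home. That is within the few millimetres of error in my stand origin, and the contact force is the better evidence that it is home.

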